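# Scan a patch slide and hold it flush on the tilted colour reader

## Robot

A 6-joint arm with a two-finger parallel gripper is mounted at the origin on a cart in front of the work surface, level with it; the furniture and walls round the work are solid. World frame = base frame: x ahead of the robot, y to its left, z up, the work surface at z = 0. Lengths are in m, angles in rad, forces in N, time in s.
With the tool pointing down it reaches from about 0.35 to 0.925 m from the base axis. Payload 6.4 kg.
Tool frame: the origin (TCP) lies midway between the tips of the shut fingers; the grasp point (between the pads) lies 19 mm behind it; z points along the fingers, y is the line along which they close (so a half turn about z gives the same grasp; the last joint's range is limited). The gripper opens to 94 mm and grips with 3 to 60 N. Pads are 16 mm wide; open, the fingers measure 119 mm over their backs; the gripper's body (75 mm by 177 mm) begins 78 mm behind the grasp point.
Start: joints at [1.136, 0.245, 1.558, -0, 1.339, -0.174], TCP at [0.168, 0.628, 0.205] pointing down, gripper open.
Joint ranges: [-3.13, 3.13], [-1.02, 2.26], [0.13, 2.54], [-0.95, 4.09], [0.21, 2.88], [-2.74, 2.74]. Speed limits (rad/s): [2.57, 2.57, 3.14, 3.14, 3.14, 3.14].

## Interface

Orientations are given as a unit quaternion [w, x, y, z].
In Python, from bench import monitor, vision, manip gives the robot as it stands.
- The arm moves only by the tool servo_tool, never from a script. Its argument "deltas" is a list that holds one entry, the list of rows, each a list of 7 numbers: the shift along the tool's x, y, z in mm, then the turn, a rotation vector about the tool's x, y, z in degrees, then the opening, from 0 (shut) to 1 (fully open). In form: [[[tx, ty, tz, wx, wy, wz, claw], ...]]. A call has 1 to 12 rows; each row is the pose to reach, as a shift and turn from the pose commanded when the call began, along the tool's axes at that moment; what a row does not reach only later rows make up. A row lasts 1/12 s, in which the tool goes at most 41.7 mm and 7.16 degrees, less where a joint would pass 70% of its speed; a pose out of reach is approached as far as the arm can. A call with a gripper value outside its range is refused whole. The fingers move at their own pace and stop on an object; the grip force is fixed at half the most. Time passes only in rows, so rows that repeat a pose let the fingers close. It gives the time, the measured TCP pose, the force, the opening and the grip force at its end, in the units of the state.
- monitor.observe(): the state, without advancing time (a new reading comes with each control period).
- vision.grab_frame(name): name is "scene" or "top" or "wrist"; returns a dict with "frame" (384x512x3 uint8, red, green, blue), "intrinsics" (3x3 intrinsics, pixels), "dist_coeffs" ([k1, k2, p1, p2, k3] as OpenCV has them; the pictures are not rectified), "rvec" (rotation vector, rad) and "tvec" (3), from world to camera coordinates, as OpenCV has them. Camera axes: x right, y down, z forward; pixel columns grow to the right and rows downward; lengths in m; the calibration is good to about 2 mm. A picture is of the moment at which its call begins. There is no depth.
- manip.sign_off(): hands the job in; it is judged then, once.
The state is a dict: "t": time; "joints": joint angles; "joint_velocities": joint speeds; "tau": joint torques, N m; "ee_pos": TCP position; "tcp_rot": TCP orientation; "wrist_force": force on the tool from outside, world axes, zero at the start; "wrist_torque": the same for the moment, N m; "width": finger opening in m; "finger_force": force on a finger pad.
Only numpy, scipy, OpenCV 4.12 (cv2) and the standard library are available. Lean on these libraries where they do the work, as an engineer would, in place of code of your own. Each camera call takes 0.05 s, during which the arm holds its last target. There are 200 camera calls.

## Task

Book in and read the oil patch slide (the plate with the straight rib): take it from the drain tray by its rib and hold the code on its underside level and still above the window of the code reader for about a second. Then tilt it to match the sloping face of the colour reader, set its lower edge against the ledge, and press it down gently until the sprung light-seal ring is fully home and the slide lies flush. Finish while still holding it pressed there by the rib, and leave the blank plate and the other things on the table alone.

Things in the scene. Friction and masses are not known exactly. Their poses are not given: they have to be found in the camera images.
- patch_slide: grey plastic plate 76 (x) x 50 (y) x 5 mm, about 80 g, lying face down; on top an upright aluminium rib to hold it by, 44 long (x), 10 thick (y), over the plate's middle, top 32 mm above the underside. The last 10 mm at its +x end are a tongue 30 mm wide. Origin: centre of the flat underside; x along the rib to the tongue, z up the rib. Starts in either place of the tray
- code_label (a point): centre of the 13 mm square code on the underside of the patch slide, 25 mm from its centre towards the tongue end; axes as the slide's
- blank_plate: plate of the same outline as the patch slide but with a round knob (20 mm wide, top 32 mm above the underside) instead of a rib; stays in the other place of the tray. Origin: centre of its underside
- tray: white two-place drain tray 100 (x) x 136 (y) mm, rim 13 mm high, fixed to the table. The places lie side by side at y = -33 and +33 mm; a plate rests in each on two low bars, its underside 10 mm above the table, with 5 mm of play to the rim in x and about 5 mm in y. Origin: centre of its underside on the table
- code_reader: flat code reader 90 (x) x 70 (y) x 42 mm, black foot and grey housing, fixed to the table, its square window facing up. Origin: centre of its underside on the table
- window (a point): centre of the code reader's window, 42 mm above the table; z straight up. It reads a code held 30 to 100 mm straight above it, face down
- reader: tilting colour reader, fixed: foot 118 (x) x 108 (y) x 14 mm, two upright cheeks (outer faces y = +-51 mm, tops 87 mm above the table; black clamp knob on +y out to 66 mm), the measuring head pivoted between them. Origin: centre of its underside; the pivot lies 62 mm above it, along y
- head (a joint): tilt of the measuring head about the pivot, in rad: 0 = face level; at larger values the face looks more to the reader's -x and its +x edge is higher. Set somewhere between 0.26 and 0.61 (15 to 35 degrees) and clamped: it does not turn when pressed with up to 25 N
- seat (a point): point on the flat face of the head where the centre of the slide's underside belongs, 30 mm from the pivot; x up the slope, z out of the face, turning with the head. Face: x -38 to 46, y -35 to 35 mm. At its lower end a dark steel ledge 60 mm wide, 10 mm high, inner side at x = -38 mm: a slide touching it (half length 38 mm, either end down) is centred here
- seal_ring (a joint): black light-seal ring (40 mm outside, 30 mm inside) round the seat point, sprung: at 0 it stands 4 mm out of the face, at 0.004 it is level with it. It takes 1 N to start and 3 N to press fully home; the slide alone is too light to press it in
- oil_sample: bystander: bottle with black cap, 60 mm wide, 110 mm tall; origin under its centre
- petri_dish: bystander: flat clear dish, 67 mm wide, 15 mm high; origin under its centre
- vial_e: bystander: empty vial with black cap, 27 mm wide, 58 mm tall; origin under its centre
- vial_d: bystander: filled vial with black cap, 27 mm wide, 58 mm tall; origin under its centre
- gap_gauge: bystander: small brass-coloured rod gauge lying flat, 56 mm long, 15 mm thick; origin under its centre
- electrode_arm: tall electrode stand to the right of the work, fixed: grey foot about 115 (x) x 150 (y) mm, upright pole 0.36 m tall at 64 mm in x and -14 mm in y from this origin, and an arm at 0.26 m height that reaches back to -90 mm in x and -80 mm in y with an electrode hanging from it. An obstacle to swing round or over. Origin: on the table
Not all that is in view belongs to the job. Leave any yellow look-alike of the patch_slide alone.

How it is judged:
By the outcome, as a careful person would: the job done as asked, in the order asked, and still so for the second after the job is handed in, while the arm keeps its last pose, push and grip.
It also fails if it takes over 69 s, if anything falls off the work surface, if the arm or the gripper's body presses on something with over 40 N, if the wrist force passes 120 N, or if a joint passes its speed limit or range.

## Working session

There is one attempt and no reset: what is moved stays moved. The work goes in short steps, Python scripts to look and compute and a tool call to move; the robot and the scene stay as the last step left them, time stands still between calls to the robot, and variables do not carry over. Pictures are saved under pics/ and viewed, at most 10 in all, crops included, and the job is handed in when it is done.

Besides the shell and the picture viewer there is one more tool, called after ">>>" as a command line: name --argument value ..., lists and objects as JSON in quotes. servo_tool: Moves the arm, as the interface text tells. Its arguments: {"type":"object","properties":{"deltas":{"type":"array","items":{"type":"array","items":{"type":"array","items":{"type":"number"}}}}},"required":["deltas"]}

```bash
mkdir -p pics; ls; cat > h.py <<'E'
import numpy as np, cv2, pickle
from bench import monitor, vision, manip
def grab(n,fn):
    f=vision.grab_frame(n); pickle.dump({k:f[k] for k in f},open(f'pics/{fn}.pkl','wb'))
    cv2.imwrite(f'pics/{fn}.png',f['frame'][:,:,::-1]); return f
def load(fn): return pickle.load(open(f'pics/{fn}.pkl','rb'))
def K(f): return np.array(f['intrinsics'],float),np.array(f['dist_coeffs'],float),np.array(f['rvec'],float),np.array(f['tvec'],float)
def proj(f,P):
    k,d,r,t=K(f); return cv2.projectPoints(np.array(P,float).reshape(-1,1,3),r,t,k,d)[0].reshape(-1,2)
def ray(f,uv):
    k,d,r,t=K(f); R=cv2.Rodrigues(r)[0]
    n=cv2.undistortPoints(np.array(uv,float).reshape(-1,1,2),k,d).reshape(-1,2)
    D=np.c_[n,np.ones(len(n))]@R; return (-R.T@t.reshape(3)),D/np.linalg.norm(D,axis=1)[:,None]
def atz(f,uv,z):
    o,D=ray(f,uv); return o+D*((z-o[2])/D[:,2])[:,None]
def tri(f1,u1,f2,u2):
    o1,d1=ray(f1,u1);o2,d2=ray(f2,u2);out=[]
    for a,b in zip(d1,d2):
        s=np.linalg.lstsq(np.c_[a,-b],o2-o1,rcond=None)[0];p,q=o1+s[0]*a,o2+s[1]*b
        out.append(np.r_[(p+q)/2,np.linalg.norm(p-q)])
    return np.array(out)
E
python3 - <<'E'
from h import *
np.set_printoptions(precision=4,suppress=True)
fs=[grab(n,n+'0') for n in('scene','top','wrist')]
for f in fs: print(-cv2.Rodrigues(np.array(f['rvec'],float))[0].T@np.array(f['tvec'],float).reshape(3), f['intrinsics'][0][0],f['dist_coeffs'])
cv2.imwrite('pics/st.png',cv2.resize(np.vstack([fs[0]['frame'],fs[1]['frame']])[:,:,::-1],(400,600)))
print(monitor.observe())
E
```

```text
pics
[-0.1125 -0.5075  0.5503] 453.95642979810634 [-0.0894  0.      0.      0.      0.    ]
[0.4967 0.1062 0.9307] 356.7024392915333 [-0.1051  0.      0.      0.      0.    ]
[0.0959 0.6461 0.3837] 334.8508921633431 [-0.0061  0.      0.      0.      0.    ]
{'t': 0.15, 'joints': array([ 1.1359,  0.2457,  1.5587,  0.    ,  1.3387, -0.1741]), 'joint_velocities': array([ 0.001 , -0.0019, -0.0035, -0.0009, -0.0003,  0.0002]), 'tau': array([  0.0007, -41.6267, -31.4981,   0.0686,   0.0316,  -0.0001]), 'ee_pos': array([0.1674, 0.6276, 0.2046]), 'tcp_rot': array([-0.0002,  0.1301,  0.9915, -0.0007]), 'wrist_force': array([ 0.5522,  0.1336, -0.8171]), 'wrist_torque': array([-0.0176,  0.0169,  0.0604]), 'finger_force': 0.0, 'width': 0.09403940689191001}
```

View pics/top0.png

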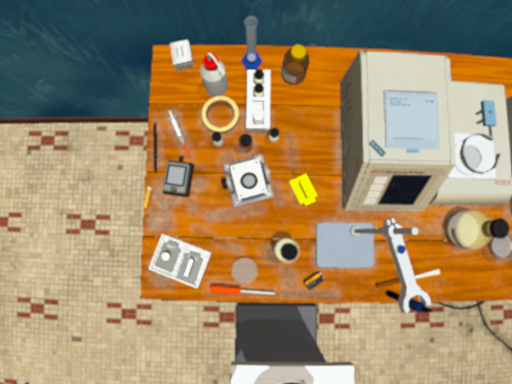

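View pics/scene0.png

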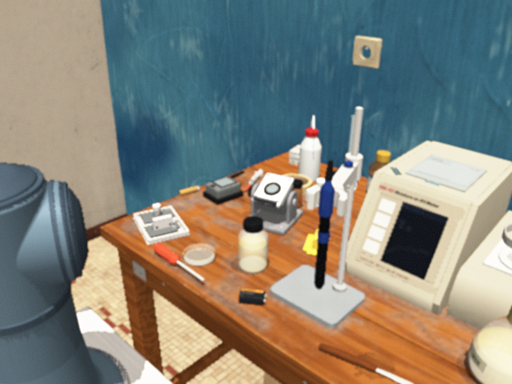

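The top view shows the tray at about (180,261), with the slide's rib at (189,265) and the blank's knob at (167,256). The code reader is at (178,177) and the colour reader at (247,180), its clamp knob pointing left. The scene view shows the tray at (160,223) and the colour reader at (277,200). I'll zoom in next.

```bash
python3 - <<'E'
from h import *
np.set_printoptions(precision=4,suppress=True)
t=load('top0');s=load('scene0')
cv2.imwrite('pics/tc.png',cv2.resize(t['frame'][145:295,140:290,::-1],(600,600),interpolation=cv2.INTER_CUBIC))
a=s['frame'][160:260,120:320,::-1]
cv2.imwrite('pics/sc.png',cv2.resize(a,(800,400),interpolation=cv2.INTER_CUBIC))
print(atz(t,[[180,261],[189,265],[178,177],[247,180],[286,249]],0.03))
E
```

```text
[[0.4134 0.2895 0.03  ]
 [0.404  0.2665 0.03  ]
 [0.6261 0.3022 0.03  ]
 [0.6212 0.1251 0.03  ]
 [0.4486 0.0241 0.03  ]]
```

View pics/tc.png

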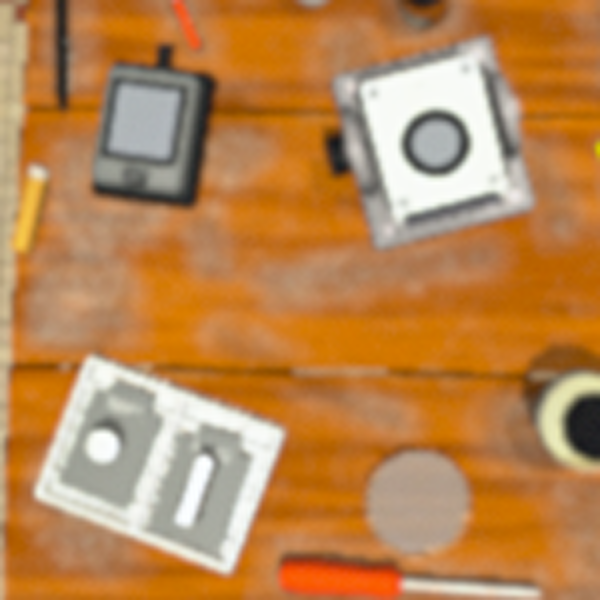

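View pics/sc.png

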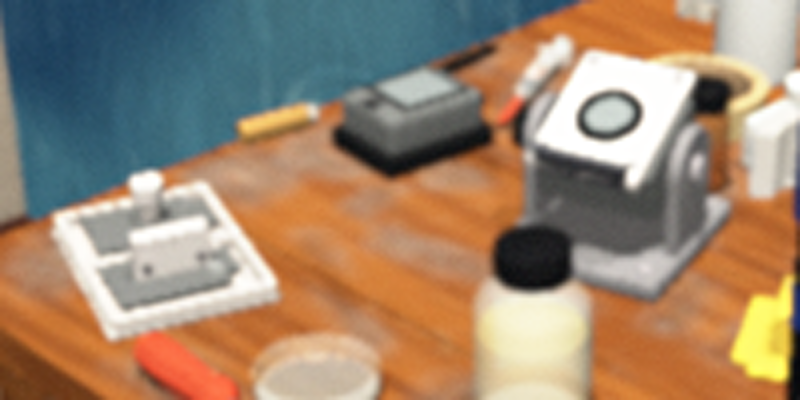

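The zoomed top crop shows three things:
- **Slide:** it lies in the right-hand place, rib running from (187,525) to (204,455), with the tongue end up (+x) and a yaw of about -14 to -20°.
- **Colour reader:** the ledge is at (455,208), facing -x, with a yaw of about +14°.
- **Code reader:** the window centre is at about (143,121).

I'll move the wrist camera over the tray.

>>> servo_tool --deltas '[[[-30,-22,0,0,0,0,1],[-66,-48,0,0,0,0,0.8],[-100,-72,0,0,0,0,0.6],[-133,-96,0,0,0,0,0.45],[-166,-120,0,0,0,0,0.45],[-200,-145,0,0,0,0,0.45],[-233,-169,0,0,0,0,0.45],[-266,-193,0,0,0,0,0.45],[-300,-217,0,0,0,0,0.45],[-333,-241,0,0,0,0,0.45],[-355,-257,0,0,0,0,0.45],[-363,-263,0,0,0,0,0.45]]]'

```text
t: 1.15
ee_pos: [0.4524, 0.2775, 0.2053]
tcp_rot: [0.0, 0.132, 0.991, -0.0]
wrist_force: [-0.2, 0.5, -0.2]
width: 0.0425
finger_force: 0.0
```

>>> servo_tool --deltas '[[[0,0,0,0,0,0,0.45],[0,0,0,0,0,0,0.45]]]'

```text
t: 1.32
ee_pos: [0.4501, 0.2806, 0.2052]
tcp_rot: [-0.0, 0.13, 0.991, 0.0]
wrist_force: [-0.4, 0.6, -0.6]
width: 0.0423
finger_force: 0.0
```

```bash
python3 - <<'E'
from h import *
f=grab('wrist','w1')
cv2.imwrite('pics/w1b.png',cv2.resize(f['frame'][:,:,::-1],(800,600),interpolation=cv2.INTER_CUBIC))
o=monitor.observe();print(o['ee_pos'],o['tcp_rot'],o['width'],o['wrist_force'])
E
```

```text
[0.44970115 0.28116036 0.20521923] [-3.91069877e-04  1.29608587e-01  9.91565154e-01  7.89349446e-05] 0.04210672391563331 [-0.29863716  0.79024968 -0.30136845]
```

View pics/w1b.png

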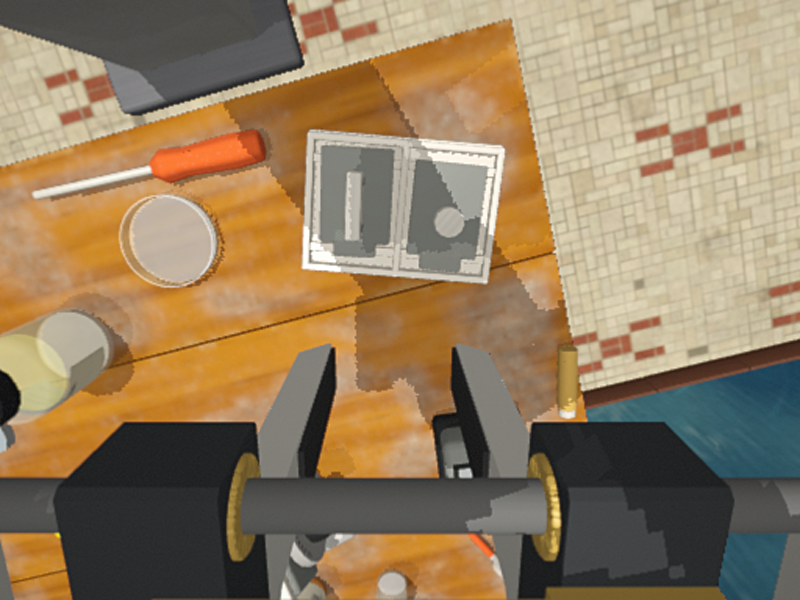

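The wrist view (800 px scale) shows the rib from (355,172) to (353,240), nearly aligned with the tool, and the tray rim corners at (309,130), (504,146), (488,283) and (303,268). Next I'll extract the rib and plate numerically.

```bash
python3 - <<'E'
from h import *
np.set_printoptions(precision=4,suppress=True)
w=load('w1');t=load('top0')
g=cv2.cvtColor(w['frame'],cv2.COLOR_RGB2GRAY);gt=cv2.cvtColor(t['frame'],cv2.COLOR_RGB2GRAY)
print(g[104:160:3,200:256:2]); 
print(gt[252:288:2,178:206])
z=0.0125
c=np.array([[309,130],[504,146],[488,283],[303,268]])*.64
print('tray',atz(w,c,.013))
ct=np.array([[92,356],[285,432],[230,574],[36,496]])/4+[140,145]
print('tray top',atz(t,ct,.013)); print(tri(w,c[[3,2,1,0]][[1,0,3,2]],t,ct))
E
```

```text
[[124 205 206 129 129 127 129 128 129 130 129 129 129 130 129 127 109 109
  108 107 109 110 110 109 110 106 183 180]
 [119 181 207 125 129 129 130 130 128 130 129 130 129 128 108 110 109 109
  109 108 109 110 109 108 107 105 170 173]
 [120 208 206 125 128 128 128 129 129 129 128 165 176 158 153 140 119 109
  108 108 110 108 109 109 110 107 182 180]
 [118 183 207 126 128 128 128 129 128 128 124 200 181 180 184 174 107 107
  110 108 109 109 110 109 109 106 180 178]
 [123 207 206 127 130 128 128 129 127 128 126 205 183 181 184 174  95 108
  109 109 109 108 109 108 109 106 180 176]
 [131 207 206 125 128 130 127 128 129 128 125 208 210 179 184 169 113 108
  109 108 108 107 108 108 108 111 180 175]
 [133 205 207 123 128 128 129 129 128 127 126 209 184 180 183 173 114 108
  108 108 108 109 109 109 107 107 179 177]
 [141 206 206 125 129 129 129 128 128 129 131 210 208 179 184 169 110 108
  107 108 108 107 107 108 107 112 180 176]
 [146 205 206 124 129 129 128 128 128 128 131 210 181 181 184 166 111 106
  108 107 107 108 107 108 106 124 180 158]
 [154 206 206 125 129 129 129 130 129 128 133 2
[... 2863 characters left out ...]
28 126 130 130]
 [140 153 177 200 216 226 231 233 226 211 191 170 164 163 165 172 184 220
  239 243 242 220 161 131 132 134 135 141]
 [128 129 129 132 132 139 155 176 199 219 228 233 233 225 213 195 179 199
  232 244 234 178 135 127 134 136 140 144]
 [121 118 119 117 116 118 118 116 119 124 132 147 162 188 215 226 231 236
  237 232 182 137 126 125 129 135 138 143]]
tray [[0.3468 0.2486 0.013 ]
 [0.3911 0.3742 0.013 ]
 [0.4824 0.3431 0.013 ]
 [0.4369 0.216  0.013 ]]
tray top [[0.4796 0.3395 0.013 ]
 [0.434  0.2132 0.013 ]
 [0.3434 0.2462 0.013 ]
 [0.3891 0.3729 0.013 ]]
[[0.4806 0.3408 0.016  0.0044]
 [0.4355 0.2145 0.0111 0.0039]
 [0.3445 0.2474 0.008  0.0039]
 [0.3904 0.372  0.0195 0.0021]]
```

```bash
cat >> h.py <<'E'
from scipy.spatial.transform import Rotation as Ro
np.set_printoptions(precision=4,suppress=True)
def tool(o=None):
    o=o or monitor.observe(); q=o['tcp_rot']; return np.array(o['ee_pos']),Ro.from_quat([q[1],q[2],q[3],q[0]]).as_matrix()
E
python3 - <<'E'
from h import *
w=load('w1');t=load('top0')
print(tri(w,[[225.8,131.7]],t,[[187.8,267.4]]))
P=atz(w,[[225.8,131.7],[226.2,112],[225.6,151]],.042);print(P,atz(t,[[187.8,267.4]],.042))
d=P[2]-P[1];print('yaw',np.degrees(np.arctan2(d[1],d[0])))
p,R=tool();print(p,R)
print('delta tool mm',R.T@(np.r_[P[0][:2],.10]-p)*1000)
E
```

```text
[[0.4005 0.2663 0.0484 0.0012]]
[[0.4014 0.266  0.042 ]
 [0.3828 0.2718 0.042 ]
 [0.4202 0.2604 0.042 ]] [[0.3993 0.2672 0.042 ]]
yaw -16.962338339452433
[0.4497 0.2812 0.2052] [[-0.9664  0.257  -0.0008]
 [ 0.257   0.9664  0.0003]
 [ 0.0008  0.0001 -1.    ]]
delta tool mm [ 42.7098 -27.0429 105.2518]
```

>>> servo_tool --deltas '[[[15,-9,35,0,0,1,0.45],[30,-18,65,0,0,2,0.45],[42,-26,95,0,0,2,0.45],[43,-27,105,0,0,2,0.45],[43,-27,105,0,0,2,0.45],[43,-27,105,0,0,2,0.45]]]'

```text
t: 1.87
ee_pos: [0.4026, 0.2664, 0.1014]
tcp_rot: [0.001, 0.147, 0.989, 0.0]
wrist_force: [0.7, 0.4, 0.0]
width: 0.0427
finger_force: 0.0
```

```bash
python3 - <<'E'
from h import *
f=grab('wrist','w2')
cv2.imwrite('pics/w2b.png',cv2.resize(f['frame'][:,:,::-1],(800,600),interpolation=cv2.INTER_CUBIC))
p,R=tool();print(p,R)
E
```

```text
[0.4037 0.2666 0.1025] [[-0.9569  0.2904  0.0033]
 [ 0.2904  0.9569  0.0013]
 [-0.0028  0.0022 -1.    ]]
```

View pics/w2b.png

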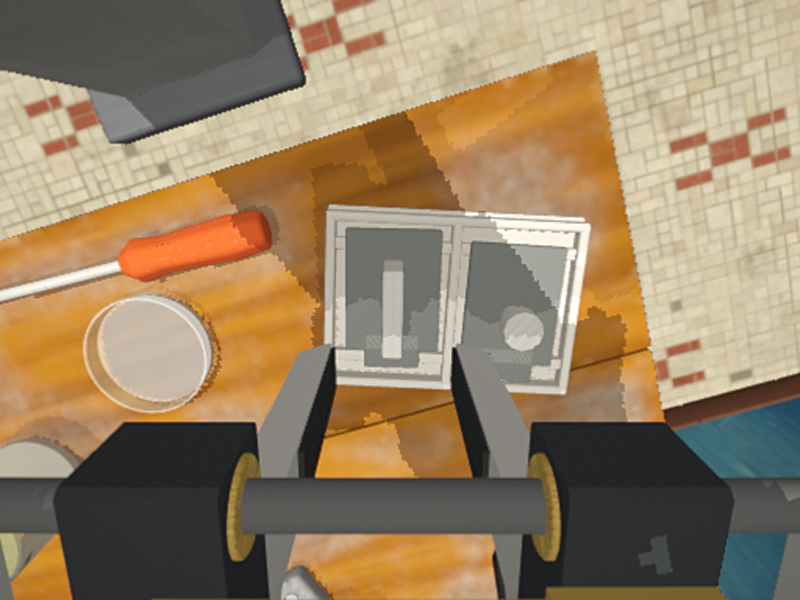

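The slide is intact, with the rib vertical in the image at columns 384–402 and its top from about row 270 to 358 (800 px scale). The finger midline is at about column 394. I'll refine the position with projections.

```bash
python3 - <<'E'
from h import *
w=load('w2');w1=load('w1');t=load('top0')
p,R=tool()
e=np.array([[393,266],[393,358]])*.64
print('ends@42',atz(w,e,.042)); 
c=e.mean(0)
g=cv2.cvtColor(w['frame'],cv2.COLOR_RGB2GRAY)
print('col251',g[160:236,251]); print(g[185,236:268],g[222,236:268])
print('tri w1',tri(w,[c],w1,[[225.8,131.7]]),'tri top',tri(w,[c],t,[[187.8,267.4]]))
print('TCP proj',proj(w,[p,p+R@[0,.0215,0],p-R@[0,.0215,0]])/.64)
E
```

```text
ends@42 [[0.3788 0.273  0.042 ]
 [0.4226 0.2597 0.042 ]]
col251 [113 111 113 112 110 111 121 143 143 144 144 143 143 157 184 185 186 184
 184 185 184 185 184 184 184 183 184 184 183 184 184 184 184 184 184 184
 184 184 184 183 182 183 183 183 182 182 183 183 184 183 184 184 183 185
 210 211 210 210 209 210 210 210 211 209 210 210 210 211 209 158 126 128
 130 127 132 189]
[111 112 111 112 112 110 111 106 118 175 184 187 188 187 187 183 185 186
 187 187 186 172 117 108 111 112 111 110 111 110 111 110] [146 151 144 143 147 150 145 141 170 206 214 212 211 211 209 211 212 212
 213 212 193 134 147 149 137 144 151 143 138 150 150 131]
tri w1 [[0.4017 0.2658 0.0365 0.0006]] tri top [[0.3995 0.2667 0.0443 0.    ]]
TCP proj [[396.1391 368.376 ]
 [454.8767 368.434 ]
 [337.413  368.307 ]]
```

>>> servo_tool --deltas '[[[0,0,20,0,0,0,0.45],[0,0,45,0,0,0,0.45],[0,0,65,0,0,0,0.45],[0,0,75,0,0,0,0.45],[0,0,80,0,0,0,0.45],[0,0,80,0,0,0,0.45],[0,0,80,0,0,0,0.45],[0,0,80,0,0,0,0.45]]]'

```text
t: 2.58
ee_pos: [0.4034, 0.2659, 0.022]
tcp_rot: [0.001, 0.147, 0.989, 0.001]
wrist_force: [0.2, -0.1, 0.7]
width: 0.0427
finger_force: 0.0
```

```bash
python3 - <<'E'
from h import *
f=grab('wrist','w3')
p,R=tool();print(p,R,monitor.observe()['wrist_force'])
print(proj(f,[p])/.64)
cv2.imwrite('pics/w3b.png',cv2.resize(f['frame'][150:384,130:400,::-1],(700,606),interpolation=cv2.INTER_CUBIC)[:600])
E
```

```text
[0.4032 0.2658 0.0219] [[-0.9566  0.2914  0.0025]
 [ 0.2914  0.9566  0.0009]
 [-0.0022  0.0016 -1.    ]] [-0.1517 -0.1264  0.1322]
[[394.4703 364.0629]]
```

View pics/w3b.png

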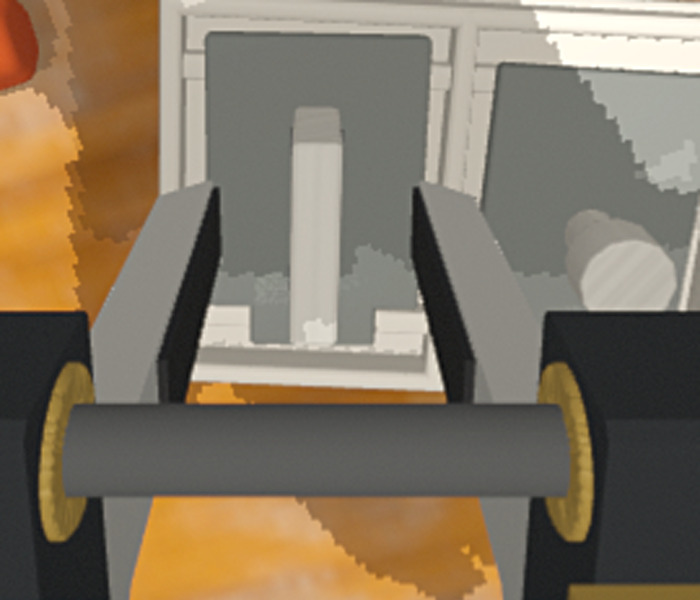

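The fingers straddle the rib centrally: the rib is at column 317, between the fingers at 219 and 413. The knob is clear of the right finger.

```bash
python3 - <<'E'
from h import *
f=load('w3');p,R=tool()
u=130+317/2.593
P=atz(f,[[u,150+142/2.593],[u,150+345/2.593]],.042);print(P,np.linalg.norm(P[1]-P[0]),P.mean(0)-p, R.T@(P.mean(0)-p)*1000)
pl=atz(f,[[130+318/2.593,150+35/2.593]],.015);print('plate near edge->',R.T@(pl[0]-p)*1000)
E
```

```text
[[0.3807 0.2724 0.042 ]
 [0.4225 0.2597 0.042 ]] 0.043689061797026515 [-0.0016  0.0003  0.0201] [  1.5374  -0.1742 -20.1432]
plate near edge-> [39.2207  0.0814  6.7763]
```

>>> servo_tool --deltas '[[[1,0,2,0,0,0,0.45],[1.4,0,2,0,0,0,0.45],[1.4,0,2,0,0,0,0],[1.4,0,2,0,0,0,0],[1.4,0,2,0,0,0,0],[1.4,0,2,0,0,0,0],[1.4,0,2,0,0,0,0],[1.4,0,2,0,0,0,0],[1.4,0,2,0,0,0,0],[1.4,0,2,0,0,0,0]]]'

```text
t: 3.47
ee_pos: [0.4007, 0.2658, 0.0185]
tcp_rot: [0.0, 0.147, 0.989, 0.0]
wrist_force: [0.4, -0.7, 0.1]
width: 0.0097
finger_force: 30.0
```

>>> servo_tool --deltas '[[[0,0,-3,0,0,0,0],[0,0,-20,0,0,0,0],[0,0,-50,0,0,0,0],[0,0,-85,0,0,0,0],[0,0,-110,0,0,0,0],[0,0,-120,0,0,0,0],[0,0,-120,0,0,0,0],[0,0,-120,0,0,0,0]]]'

```text
t: 4.13
ee_pos: [0.4002, 0.2655, 0.1376]
tcp_rot: [-0.0, 0.147, 0.989, -0.0]
wrist_force: [-0.8, 0.1, -1.6]
width: 0.0098
finger_force: 30.0
```

```bash
python3 - <<'E'
from h import *
t=load('top0');s=load('scene0')
# window corners
c=np.array([[118,80],[183,85],[168,163],[104,155]])/4+[140,145]-.375
W=atz(t,c,.042);print(W,W.mean(0))
cs=np.array([[420,66],[468,86],[419,108],[372,88]])/4+[120,160]-.375
Ws=atz(s,cs,.042);print(Ws,Ws.mean(0)); print(tri(t,[c.mean(0)],s,[cs.mean(0)]))
p,R=tool();print(p,R)
E
```

```text
[[0.6558 0.3238 0.042 ]
 [0.6532 0.2819 0.042 ]
 [0.6032 0.2895 0.042 ]
 [0.6076 0.3306 0.042 ]] [0.6299 0.3065 0.042 ]
[[0.6532 0.3283 0.042 ]
 [0.6533 0.2818 0.042 ]
 [0.6073 0.2802 0.042 ]
 [0.6066 0.325  0.042 ]] [0.6301 0.3038 0.042 ]
[[0.6307 0.306  0.0409 0.0019]]
[0.4002 0.2655 0.1376] [[-0.9566  0.2914 -0.0008]
 [ 0.2914  0.9566 -0.0003]
 [ 0.0007 -0.0005 -1.    ]]
```

>>> servo_tool --deltas '[[[-20,12,0,0,0,0,0],[-50,29,3,0,0,0,0],[-85,49,8,0,0,0,0],[-120,70,14,0,0,0,0],[-150,87,19,0,0,0,0],[-170,99,22,0,0,0,0],[-180,104,22,0,0,0,0],[-183,106,22,0,0,0,0],[-183,106,22,0,0,0,0],[-183,106,22,0,0,0,0],[-183,106,22,0,0,0,0],[-183,106,22,0,0,0,0]]]'

```text
t: 5.13
ee_pos: [0.6056, 0.3138, 0.1163]
tcp_rot: [-0.0, 0.147, 0.989, -0.0]
wrist_force: [-1.2, 0.2, -1.8]
width: 0.0098
finger_force: 30.0
```

```bash
python3 - <<'E'
from h import *
p,R=tool();print(p,R, 'code',p+R@[-.025,0,.0085])
t=grab('top','t4');s=grab('scene','s4')
a=cv2.resize(s['frame'][150:250,120:320,::-1],(800,400),interpolation=cv2.INTER_CUBIC)
b=cv2.resize(s['frame'][165:235,245:305,::-1],(480,560),interpolation=cv2.INTER_CUBIC)
b0=cv2.resize(load('top0')['frame'][150:210,220:275,::-1],(320,350),interpolation=cv2.INTER_CUBIC)
im=np.zeros((600,800,3),np.uint8);im[:560,:480]=b;im[:350,480:]=b0
c=cv2.resize(t['frame'][140:210,140:220,::-1],(280,245),interpolation=cv2.INTER_CUBIC);im[355:,480:760]=c
cv2.imwrite('pics/m4.png',im)
E
```

```text
[0.6056 0.3138 0.1163] [[-0.9567  0.2911 -0.0007]
 [ 0.2911  0.9567 -0.0002]
 [ 0.0006 -0.0004 -1.    ]] code [0.6295 0.3065 0.1078]
```

View pics/m4.png

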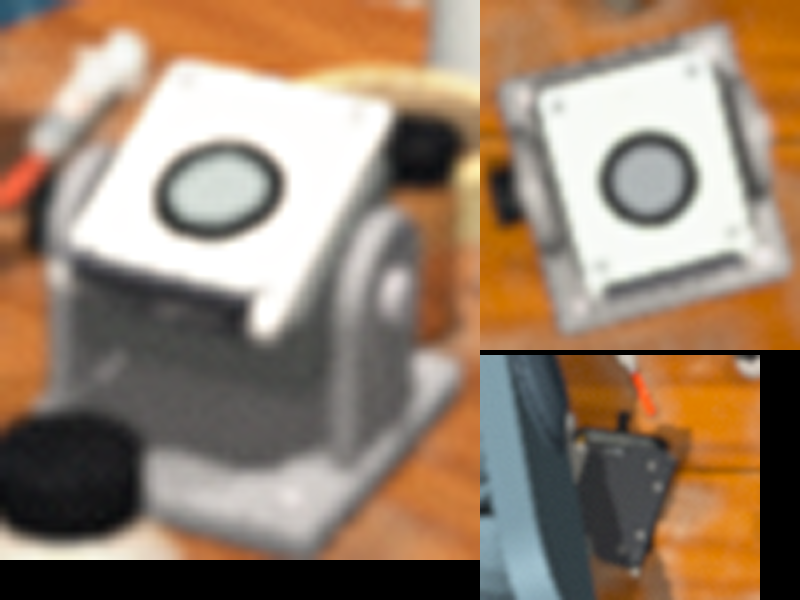

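>>> servo_tool --deltas '[[[0,0,0,0,0,0,0],[0,0,0,0,0,0,0],[0,0,0,0,0,0,0],[0,0,0,0,0,0,0],[0,0,0,0,0,0,0],[0,0,0,0,0,0,0],[0,0,0,0,0,0,0],[0,0,0,0,0,0,0],[0,0,0,0,0,0,0],[0,0,0,0,0,0,0],[0,0,0,0,0,0,0],[0,0,0,0,0,0,0]]]'

```text
t: 6.23
ee_pos: [0.6066, 0.3138, 0.1164]
tcp_rot: [-0.0, 0.147, 0.989, -0.0]
wrist_force: [0.1, 0.1, -0.5]
width: 0.0099
finger_force: 30.0
```

The composite's lower-right panel shows the arm over the code reader. In the scene crop, the colour reader's face corners are at (178,60) and (392,103), with the ring centre at (219,189). In the top crop, the foot corners are at (503,92), (735,25), (790,270) and (568,330), with the ring centre at (649,178). I'll fit the reader's pose and head angle from these points.

```bash
cat >> h.py <<'E'
from scipy.optimize import least_squares
def model(q,feats):
    x,y,yaw,a=q; out=[]
    for fr,X in feats:
        X=np.array(X,float)/1000
        if fr=='h':
            # head frame: seat at 30mm from pivot along face normal; +x edge higher with a
            c,s=np.cos(a),np.sin(a); X=X+[0,0,.03]
            X=np.array([c*X[0]-s*X[2],X[1],s*X[0]+c*X[2]+.062])
        c,s=np.cos(yaw),np.sin(yaw); out.append([x+c*X[0]-s*X[1],y+s*X[0]+c*X[1],X[2]])
    return np.array(out)
E
python3 - <<'E'
from h import *
t=load('top0');s=load('scene0')
S=lambda u,v:(245+u/8-.44,165+v/8-.44)
T=lambda u,v:(220+(u-480)/5.818-.41,150+v/5.833-.41)
Fs=[('h',[46,35,0]),('h',[46,-35,0]),('h',[0,0,4]),('r',[59,-54,14])]
Us=[S(178,60),S(392,103),S(219,189),S(460,350)]
Ft=[('r',[59,54,14]),('r',[59,-54,14]),('r',[-59,-54,14]),('r',[-59,54,14]),('h',[46,35,0]),('h',[46,-35,0]),('h',[0,0,4]),('h',[-38,30,10]),('h',[-38,-30,10])]
Ut=[T(503,92),T(735,25),T(790,270),T(568,330),T(540,95),T(707,53),T(649,178),T(605,288),T(741,255)]
def res(q): return np.r_[(proj(s,model(q,Fs))-Us).ravel(),(proj(t,model(q,Ft))-Ut).ravel()]
r=least_squares(res,[.62,.125,.24,.4],loss='soft_l1');print(r.x,np.degrees(r.x[2:]));print(res(r.x).reshape(-1,2))
def res2(p): return res(p[:4])-np.r_[np.tile(p[4:6],len(Us)),np.tile(p[6:8],len(Ut))]
r=least_squares(lambda p:np.r_[res2(p),p[4:]*.5],list(r.x)+[0]*4,loss='soft_l1');print(r.x,np.degrees(r.x[2:4]));print(res2(r.x).reshape(-1,2))
print('seat',model(r.x[:4],[('h',[0,0,0])]))
E
```

```text
[0.6236 0.1228 0.2765 0.4161] [15.8423 23.8427]
[[ 0.2604 -0.1528]
 [-0.0042  0.1823]
 [ 0.1638 -0.9342]
 [ 1.4085  0.9287]
 [-1.2806 -1.7976]
 [-1.1856 -0.7679]
 [ 1.2107  0.6412]
 [-1.1315  1.0694]
 [-0.2252  0.0883]
 [-0.0184 -0.2811]
 [ 0.3489  0.7982]
 [-0.2218  0.6438]
 [ 0.7097 -0.1207]]
[ 0.6244  0.1239  0.2731  0.4097  0.2975 -0.1838 -0.6505 -0.2587] [15.648  23.4747]
[[-0.0421 -0.1713]
 [-0.3855  0.1864]
 [-0.2404 -1.0707]
 [ 1.0054  0.9042]
 [-0.9894 -1.9353]
 [-0.8635 -0.771 ]
 [ 1.3781  0.6698]
 [-0.9981  0.9591]
 [-0.0363 -0.1646]
 [ 0.185  -0.4342]
 [ 0.4958  0.6311]
 [-0.1304  0.4679]
 [ 0.8301 -0.2155]]
seat [[0.6129 0.1207 0.0895]]
```

>>> servo_tool --deltas '[[[0,0,0,0,0,0,0],[0,0,0,0,0,0,0],[0,0,0,0,0,0,0],[0,0,0,0,0,0,0],[0,0,0,0,0,0,0],[0,0,0,0,0,0,0]]]'

```text
t: 6.73
ee_pos: [0.6066, 0.3138, 0.1165]
tcp_rot: [0.0, 0.147, 0.989, -0.0]
wrist_force: [-0.8, 0.1, -1.3]
width: 0.0096
finger_force: 30.0
```

```bash
python3 - <<'E'
from h import *
f=grab('wrist','w5');p,R=tool()
k,d,r,tv=K(f);Rc=cv2.Rodrigues(r)[0]
Rct=Rc@R; tct=Rc@p+tv.reshape(3)   # cam<-tool
np.savez('hand.npz',Rct=Rct,tct=tct);print(Rct,tct)
q=[.6244,.1239,.2731,.4097]
F=[('h',[46,35,0]),('h',[46,-35,0]),('h',[-38,35,0]),('h',[-38,-35,0]),('h',[0,0,4])]
P=model(q,F)
yaw=q[2];Rn=np.array([[-np.cos(yaw),-np.sin(yaw),0],[-np.sin(yaw),np.cos(yaw),0],[0,0,-1]]);
print(Rn, np.linalg.det(Rn))
sl=np.array([[38,25,8.5],[38,-25,8.5],[-38,25,8.5],[-38,-25,8.5]])/1000
for off in (70,90,110):
  for z in (.2,.25):
    tp=np.r_[q[0]+off/1e3*np.cos(yaw),q[1]+off/1e3*np.sin(yaw),z]
    X=(P-tp)@Rn@Rct.T+tct; uv=cv2.projectPoints(X,np.zeros(3),np.zeros(3),k,d)[0].reshape(-1,2)
    print(off,z,uv.round(),'delta',R.T@(tp-p)*1000)
print(cv2.projectPoints(sl@Rct.T+tct,np.zeros(3),np.zeros(3),k,d)[0].reshape(-1,2))
E
```

```text
[[ 0.0002  1.     -0.0002]
 [-0.9662  0.0002 -0.2577]
 [-0.2577  0.0002  0.9662]] [0.0007 0.0252 0.1922]
[[-0.9629 -0.2697  0.    ]
 [-0.2697  0.9629  0.    ]
 [ 0.      0.     -1.    ]] 1.0
70 0.2 [[296. 144.]
 [209. 144.]
 [294.  48.]
 [211.  48.]
 [252.  88.]] delta [-131.3428 -138.7697  -83.5525]
70 0.25 [[289. 137.]
 [215. 137.]
 [287.  56.]
 [217.  55.]
 [252.  90.]] delta [-131.3419 -138.7729 -133.5525]
90 0.2 [[296. 119.]
 [208. 119.]
 [294.  22.]
 [210.  22.]
 [252.  62.]] delta [-148.1939 -127.9975  -83.5535]
90 0.25 [[289. 116.]
 [215. 116.]
 [288.  34.]
 [216.  34.]
 [252.  68.]] delta [-148.193  -128.0007 -133.5535]
110 0.2 [[297.  92.]
 [207.  92.]
 [295.  -5.]
 [210.  -5.]
 [252.  35.]] delta [-165.045  -117.2254  -83.5544]
110 0.25 [[290.  94.]
 [214.  94.]
 [289.  11.]
 [216.  11.]
 [252.  45.]] delta [-165.0441 -117.2285 -133.5544]
[[296.5819 165.4172]
 [208.7795 165.4005]
 [292.3316 284.5545]
 [212.7426 284.5472]]
```

>>> servo_tool --deltas '[[[-2,-2,-20,0,0,0,0],[-15,-15,-50,0,0,-4,0],[-35,-37,-75,0,0,-10,0],[-60,-64,-84,0,0,-16,0],[-85,-91,-84,0,0,-22,0],[-110,-117,-84,0,0,-28,0],[-125,-133,-84,0,0,-31.5,0],[-131,-139,-84,0,0,-32.6,0],[-131,-139,-84,0,0,-32.6,0],[-131,-139,-84,0,0,-32.6,0],[-131,-139,-84,0,0,-32.6,0],[-131,-139,-84,0,0,-32.6,0]]]'

```text
t: 7.78
ee_pos: [0.6909, 0.1438, 0.2005]
tcp_rot: [-0.0, -0.137, 0.991, 0.0]
wrist_force: [0.6, -0.0, -2.5]
width: 0.01
finger_force: 30.0
```

```bash
python3 - <<'E'
from h import *
f=grab('wrist','w6');p,R=tool();print(p,R)
cv2.imwrite('pics/w6b.png',cv2.resize(f['frame'][30:180,160:350,::-1],(760,600),interpolation=cv2.INTER_CUBIC))
E
```

```text
[0.691  0.1439 0.2005] [[-0.9626 -0.2711 -0.0001]
 [-0.2711  0.9626  0.0001]
 [ 0.0001  0.0001 -1.    ]]
```

View pics/w6b.png

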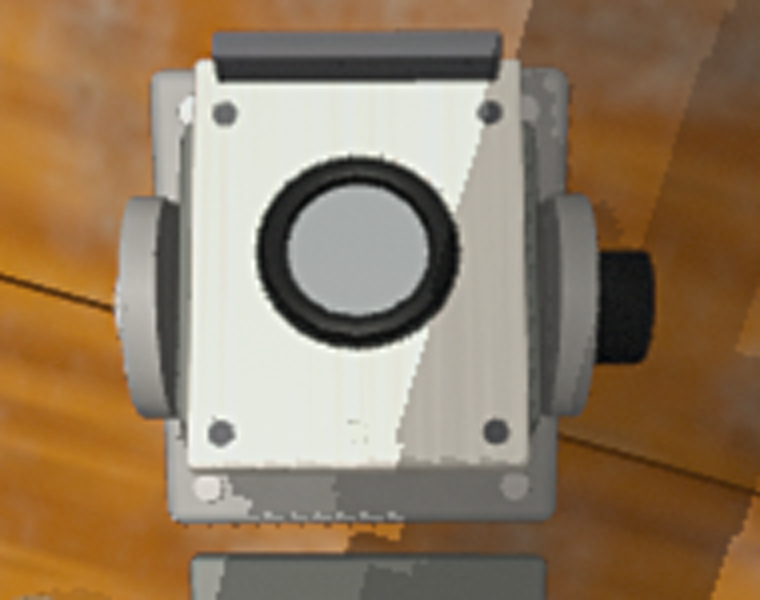

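The wrist crop is sharp. In it:
- **Ring:** centre at (358,252).
- **Ledge:** inner foot at row 80, columns 218–500.
- **Upper face corners:** (189,467) and (529,465).
- **Foot corners:** (170,520), (555,518), (153,72) and (569,70).
- **Held slide:** edge at row 556, columns 193–546.

```bash
python3 - <<'E'
from h import *
t=load('top0');s=load('scene0');w=load('w6')
S=lambda u,v:(245+u/8-.44,165+v/8-.44)
T=lambda u,v:(220+(u-480)/5.818-.41,150+v/5.833-.41)
W=lambda u,v:(160+u/4-.375,30+v/4-.375)
Fs=[('h',[46,35,0]),('h',[46,-35,0]),('h',[0,0,4])]
Us=[S(178,60),S(392,103),S(219,189)]
Ft=[('h',[46,35,0]),('h',[46,-35,0]),('h',[0,0,4]),('h',[-38,30,10]),('h',[-38,-30,10])]
Ut=[T(540,95),T(707,53),T(649,178),T(605,288),T(741,255)]
Fw=[('h',[46,-35,0]),('h',[46,35,0]),('h',[0,0,4]),('h',[-38,-30,0]),('h',[-38,30,0]),('h',[-38,-30,10]),('h',[-38,30,10]),('r',[59,-54,14]),('r',[59,54,14]),('r',[-59,-54,14]),('r',[-59,54,14])]
Uw=[W(189,467),W(529,465),W(358.5,252),W(218,80),W(500,80),W(213,57),W(502,57),W(170,520),W(555,518),W(153,72),W(569,70)]
def mk(L):
    n=len(L)
    def f(p):
        o=[]
        for i,(c,F,U) in enumerate(L): o.append((proj(c,model(p[:4],F))-U-p[4+2*i:6+2*i]).ravel())
        return np.concatenate(o)
    r=least_squares(lambda p:np.r_[f(p),p[4:]*1.],[.62,.12,.27,.41]+[0]*2*n,loss='soft_l1')
    print('q',r.x[:4],np.degrees(r.x[2:4]),'bias',r.x[4:],'seat',model(r.x[:4],[('h',[0,0,0])]));print(f(r.x).reshape(-1,2).round(2).tolist());return r.x
mk([(w,Fw,Uw)]);mk([(w,Fw[:7],Uw[:7])]);mk([(s,Fs,Us),(w,Fw,Uw)]);mk([(s,Fs,Us),(t,Ft,Ut),(w,Fw,Uw)])
h=np.load('hand.npz');k,d,_,_=K(w)
for z in(3.5,8.5):print(z,cv2.projectPoints(np.array([[38,25,z],[38,-25,z]])/1e3@h['Rct'].T+h['tct'],np.zeros(3),np.zeros(3),k,d)[0].reshape(-1,2),W(193,556),W(546,556))
E
```

```text
q [0.6258 0.1226 0.2777 0.3994] [15.9133 22.8842] bias [-0.0974  0.3906] seat [[0.6146 0.1194 0.0896]]
[[-0.39, 0.26], [0.63, 0.48], [0.08, -1.9], [-0.18, 0.8], [-0.03, 0.57], [-0.29, -0.13], [0.65, -0.37], [-0.92, 1.19], [0.53, 1.37], [-1.48, -1.56], [0.85, -1.41]]
q [0.6254 0.1225 0.2768 0.3938] [15.8587 22.5657] bias [-0.0088  0.1135] seat [[0.6144 0.1193 0.0897]]
[[-0.48, 0.29], [0.5, 0.6], [0.02, -1.9], [-0.25, 0.6], [-0.02, 0.44], [-0.36, -0.3], [0.68, -0.46]]
q [0.6257 0.1227 0.2783 0.4039] [15.9447 23.1396] bias [ 0.6379 -0.3675  0.0456  0.2577] seat [[0.6144 0.1195 0.0896]]
[[0.3, 0.03], [0.02, 0.33], [0.23, -0.97], [-0.36, 0.14], [0.72, 0.32], [0.11, -1.99], [-0.16, 0.87], [-0.05, 0.6], [-0.26, -0.1], [0.63, -0.39], [-0.9, 1.31], [0.55, 1.45], [-1.5, -1.43], [0.82, -1.34]]
q [0.6256 0.1227 0.2776 0.4062] [15.9074 23.2724] bias [ 0.598  -0.362   0.0875 -0.6291  0.1035  0.0993] seat [[0.6142 0.1195 0.0896]]
[[0.3, 0.03], [0.02, 0.33], [0.22, -0.94], [-0.32, -0.28], [-0.15, -0.67], [0.27, 0.44], [-0.28, 0.33], [0.65, -0.46], [-0.41, 0.02], [0.71, 0.26], [0.12, -2.05], [-0.12, 0.86], [-0.03, 0.64], [-0.21, -0.15], [0.66, -0.38], [-0.95, 1.35], [0.51, 1.54], [-1.48, -1.42], [0.85, -1.26]]
3.5 [[297.7572 167.1129]
 [207.6722 167.0959]] (207.875, 168.625) (296.125, 168.625)
8.5 [[296.5819 165.4172]
 [208.7795 165.4005]] (207.875, 168.625) (296.125, 168.625)
```

```bash
python3 - <<'E'
from h import *
w=load('w6')['frame'].astype(int)
print(w[134:152,242].tolist());print(w[134:152,280].tolist());print('ledge',w[34:56,250].sum(1)//3, 'ring', w[60:125,250].sum(1)//3)
s=load('scene0')['frame'].astype(int)
print(w[74,195:300].sum(1)//3)
E
```

```text
[[229, 234, 226], [229, 233, 226], [229, 233, 225], [229, 233, 225], [229, 233, 225], [229, 233, 226], [229, 233, 225], [229, 233, 225], [229, 233, 227], [229, 233, 227], [231, 235, 230], [233, 233, 222], [200, 195, 184], [130, 126, 117], [116, 113, 106], [129, 127, 122], [130, 127, 123], [127, 123, 119]]
[[183, 178, 168], [183, 177, 168], [179, 174, 164], [162, 157, 148], [160, 156, 147], [180, 174, 163], [182, 178, 167], [182, 178, 167], [180, 176, 166], [180, 176, 165], [161, 157, 145], [153, 147, 137], [131, 126, 117], [112, 108, 100], [106, 103, 99], [104, 104, 100], [107, 106, 101], [105, 104, 100]]
ledge [120 120 122 110 111 106 107 110 114 110  70  51  54  53  49  48 127 230
 229 226 226 225] ring [226 226 226 226 225 226 228 231 208  98  32  44  64  67  25  28 117 173
 171 168 169 168 168 169 169 170 169 169 169 168 169 169 170 169 169 169
 169 169 169 170 169 170 170 169 170 170 172 176 147  52  39  61  74  56
  21  20  57 168 234 228 225 225 225 225 225]
[128 129 129 120 156 173 185 186 187 159 111 124 145 213 230 226 223 226
 226 226 223 224 228 227 226 226 227 225 225 226 226 226 227 226 228 233
 233 208 150  78  30  29  36  41  45  50  60  66  50  51  39  29  27  16
  20  25  25  30  40  45  59  59  61  57  48  42  38  31  29  65 142 205
 228 234 230 227 226 225 225 227 230 225 176 170 175 173 174 173 174 174
 173 173 174 174 173 160  87  83  82  93 106 106 106 104 100]
```

```bash
python3 - <<'E'
from h import *
t=load('top0');s=load('scene0');w=load('w6')
S=lambda u,v:(245+u/8-.44,165+v/8-.44)
T=lambda u,v:(220+(u-480)/5.818-.41,150+v/5.833-.41)
W=lambda u,v:(160+u/4-.375,30+v/4-.375)
Fs=[('h',[46,35,0]),('h',[46,-35,0]),('h',[0,0,4])]
Us=[S(178,60),S(392,103),S(219,189)]
Ft=[('h',[0,0,4]),('h',[-38,30,10]),('h',[-38,-30,10])]
Ut=[T(649,178),T(605,288),T(741,255)]
Fw=[('h',[46,-35,0]),('h',[46,35,0]),('h',[0,0,4]),('h',[-38,-30,0]),('h',[-38,30,0]),('h',[-38,-30,10]),('h',[-38,30,10])]
Uw=[(207.5,144.6),(291.8,144.1),(249.3,92.2),W(218,81),W(500,81),W(213,57),W(502,57)]
def mk(L,a=None,n=0):
    n=len(L)
    def f(p):
        o=[]
        for i,(c,F,U) in enumerate(L): o.append((proj(c,model(p[:4],F))-U-p[4+2*i:6+2*i]).ravel())
        return np.concatenate(o)
    r=least_squares(lambda p:np.r_[f(p),p[4:]*1.,(p[3]-a)*1e3 if a else 0],[.62,.12,.27,.41]+[0]*2*n)
    print('q',r.x[:4],np.degrees(r.x[2:4]),'cost',r.cost,'bias',r.x[4:],'seat',model(r.x[:4],[('h',[0,0,0])]));return f(r.x).reshape(-1,2).round(2).tolist()
print(mk([(w,Fw,Uw)]));print(mk([(s,Fs,Us),(w,Fw,Uw)]));A=[(s,Fs,Us),(t,Ft,Ut),(w,Fw,Uw)];print(mk(A))
for a in (.36,.38,.4,.42,.44,.46):mk(A,a)
E
```

```text
q [0.6259 0.1227 0.2787 0.4295] [15.9668 24.6094] cost 5.31228312331463 bias [-0.0044  0.1652] seat [[0.6139 0.1193 0.0893]]
[[-1.14, 0.91], [0.96, 1.05], [0.06, -2.25], [-0.03, 0.76], [-0.2, 0.46], [-0.12, -0.22], [0.46, -0.54]]
q [0.6258 0.1228 0.279  0.4323] [15.9871 24.771 ] cost 5.82400801761352 bias [ 0.4591 -0.4344  0.1048  0.0363] seat [[0.6137 0.1194 0.0892]]
[[0.23, -0.05], [-0.01, 0.24], [0.24, -0.63], [-1.12, 0.83], [1.02, 0.94], [0.08, -2.3], [-0.01, 0.82], [-0.21, 0.49], [-0.1, -0.2], [0.45, -0.54]]
q [0.6258 0.1229 0.2786 0.4324] [15.96  24.772] cost 6.383310696512355 bias [ 0.4331 -0.4345  0.2435 -0.2193  0.1988 -0.0074] seat [[0.6137 0.1194 0.0892]]
[[0.23, -0.05], [-0.02, 0.25], [0.23, -0.63], [0.14, 0.32], [-0.39, 0.13], [0.49, -0.67], [-1.14, 0.81], [1.01, 0.96], [0.09, -2.31], [0.01, 0.79], [-0.18, 0.5], [-0.07, -0.23], [0.49, -0.53]]
q [0.6244 0.1225 0.2787 0.3602] [15.9655 20.6359] cost 12.835164666898248 bias [ 0.5988 -0.2744  0.1947 -0.4121  0.2524  0.1437] seat [[0.6142 0.1196 0.0901]]
q [0.6247 0.1226 0.2786 0.3801] [15.964  21.7797] cost 9.915084214134723 bias [ 0.5542 -0.3254  0.2099 -0.3527  0.2372  0.0898] seat [[0.614  0.1196 0.0899]]
q [0.6251 0.1227 0.2786 0.4001] [15.9625 22.9231] cost 7.792164577038092 bias [ 0.5086 -0.3711  0.2239 -0.2978  0.2223  0.0445] seat [[0.6139 0.1195 0.0896]]
q [0.6255 0.1228 0.2786 0.42  ] [15.961  24.0662] cost 6.597655865674996 bias [ 0.4622 -0.4119  0.2365 -0.2477  0.2077  0.0091] seat [[0.6138 0.1195 0.0894]]
q [0.6259 0.1229 0.2785 0.44  ] [15.9595 25.2088] cost 6.468918734595614 bias [ 0.4151 -0.4476  0.2475 -0.2028  0.1933 -0.0154] seat [[0.6136 0.1194 0.0891]]
q [0.6263 0.123  0.2785 0.4599] [15.958  26.3511] cost 7.548911791850381 bias [ 0.3675 -0.4785  0.257  -0.1633  0.1794 -0.028 ] seat [[0.6135 0.1194 0.0889]]
```

```bash
cat > fit.py <<'E'
from h import *
t=load('top0');s=load('scene0');w=load('w6')
S=lambda u,v:(245+u/8-.44,165+v/8-.44)
T=lambda u,v:(220+(u-480)/5.818-.41,150+v/5.833-.41)
W=lambda u,v:(160+u/4-.375,30+v/4-.375)
# screws at (+-sx1/2, +-sy): unknown x1,x2,sy ; p=[x,y,yaw,a, xl,xu,sy, zr, biases]
def f(p):
    xl,xu,sy,zr=p[4:8]*1000
    sc=[('h',[xl,-sy,0]),('h',[xl,sy,0]),('h',[xu,-sy,0]),('h',[xu,sy,0])]
    L=[(s,[('h',[46,35,0]),('h',[46,-35,0]),('h',[0,0,zr]),sc[3],sc[2]],[S(178,60),S(392,103),S(219,189),S(187,78),S(357,117)]),
       (t,[('h',[0,0,zr]),('h',[-38,30,10]),('h',[-38,-30,10])]+sc,[T(649,178),T(605,288),T(741,255),T(733,231),T(602,266),T(692,70),T(559,106)]),
       (w,[('h',[46,-35,0]),('h',[46,35,0]),('h',[0,0,zr]),('h',[-38,-30,0]),('h',[-38,30,0]),('h',[-38,-30,10]),('h',[-38,30,10])]+sc,
        [(207.5,144.6),(291.8,144.1),(249.3,92.2),W(218,81),W(500,81),W(213,57),W(502,57),W(224,112),W(490,112),W(221,432),W(496,432)])]
    return np.concatenate([(proj(c,model(p[:4],F))-U-p[8+2*i:10+2*i]).ravel() for i,(c,F,U) in enumerate(L)])
r=least_squares(lambda p:np.r_[f(p),p[8:]],[.62,.12,.27,.41,-.03,.035,.028,.002]+[0]*6,loss='soft_l1',x_scale=[.01,.01,.1,.1,.01,.01,.01,.01]+[1]*6)
q=r.x;C=np.linalg.inv(r.jac.T@r.jac);print(q,np.degrees(q[2:4]),'sd',np.sqrt(np.diag(C))[:4]);print(f(q).reshape(-1,2).round(2).tolist())
print('seat',model(q[:4],[('h',[0,0,0])]))
E
python3 fit.py
```

```text
[ 0.6256  0.1227  0.2773  0.4358 -0.0311  0.0398  0.0281 -0.0004  0.6912
 -0.2224  0.2282 -0.3369  0.283  -0.0819] [15.8892 24.9687] sd [0.0009 0.0009 0.0061 0.0205]
[[-0.05, -0.24], [-0.3, 0.07], [0.23, 0.46], [0.35, -0.12], [0.39, -0.38], [0.05, 0.06], [-0.34, 0.36], [0.55, -0.41], [-0.06, 0.01], [-0.06, -0.03], [0.2, -0.12], [-0.07, -0.21], [-1.4, 0.35], [0.8, 0.61], [-0.05, -0.23], [-0.09, 0.5], [-0.31, 0.3], [-0.17, -0.57], [0.36, -0.78], [0.55, 0.09], [0.07, -0.1], [-0.08, -0.07], [0.25, -0.26]]
seat [[0.6134 0.1193 0.0892]]
```

```bash
python3 - <<'E'
from h import *
p,R=tool();a=np.radians(24.5);y=.2760
u=np.array([np.cos(a)*np.cos(y),np.cos(a)*np.sin(y),np.sin(a)]);n=np.array([-np.sin(a)*np.cos(y),-np.sin(a)*np.sin(y),np.cos(a)])
seat=np.array([.6136,.1194,.0893]);v=np.array([-np.sin(y),np.cos(y),0])
pre=seat+n*.0285+u*.012;print(pre,R.T@(pre-p)*1000)
Rt=np.c_[-u,v,-n];print(np.degrees(Ro.from_matrix(R.T@Rt).as_rotvec()),np.linalg.det(Rt))
E
```

```text
[0.6127 0.1192 0.1202] [81.9966 -2.5838 80.2805]
[ -0.0106 -24.5033  -0.0859] 1.0
```

>>> servo_tool --deltas '[[[10,0,0,0,-5,0,0],[30,-1,0,0,-11,0,0],[55,-2,5,0,-17,0,0],[75,-2.6,20,0,-22,0,0],[82,-2.6,40,0,-24.5,0,0],[82,-2.6,60,0,-24.5,0,0],[82,-2.6,75,0,-24.5,0,0],[82,-2.6,80,0,-24.5,0,0],[82,-2.6,80,0,-24.5,0,0],[82,-2.6,80,0,-24.5,0,0],[82,-2.6,80,0,-24.5,0,0],[82,-2.6,80,0,-24.5,0,0]]]'

```text
t: 8.83
ee_pos: [0.6143, 0.1182, 0.122]
tcp_rot: [0.211, -0.133, 0.968, 0.029]
wrist_force: [-0.2, 0.5, -0.4]
width: 0.01
finger_force: 30.0
```

```bash
python3 - <<'E'
from h import *
f=grab('wrist','w7');grab('scene','s7');p,R=tool();o=monitor.observe();print(p,R,R.T@o['wrist_force'],R.T@o['wrist_torque'])
cv2.imwrite('pics/c7.png',f['frame'][:,:,::-1])
g=f['frame'].astype(int).sum(2)//3
for c in (225,240,270,280):print(c,g[90:190,c].tolist())
F=[('h',[-38,0,10]),('h',[-38,0,0]),('h',[-38,30,10]),('h',[-38,-30,10]),('h',[-20,0,4]),('h',[-31,28,0]),('h',[-31,-28,0])]
print(proj(f,model([.6256,.1227,.2773,.43],F)))
E
```

```text
[0.6139 0.1181 0.1216] [[-0.8755 -0.27    0.4008]
 [-0.2457  0.9629  0.1119]
 [-0.4161 -0.0005 -0.9093]] [0.3166 0.7031 1.0724] [-0.0922  0.2595  0.0108]
225 [130, 130, 131, 130, 130, 130, 130, 130, 130, 130, 130, 132, 131, 131, 130, 131, 130, 131, 130, 130, 129, 128, 130, 129, 129, 129, 129, 129, 129, 129, 130, 130, 131, 130, 130, 130, 132, 132, 83, 63, 64, 76, 89, 92, 90, 89, 90, 89, 89, 85, 81, 140, 198, 194, 193, 192, 193, 192, 192, 192, 192, 192, 192, 192, 193, 192, 192, 192, 192, 192, 192, 192, 192, 192, 192, 192, 195, 197, 121, 98, 124, 117, 117, 117, 117, 117, 118, 118, 118, 117, 118, 117, 118, 117, 116, 116, 119, 136, 138, 135]
240 [129, 129, 130, 129, 131, 131, 131, 131, 132, 131, 132, 131, 132, 130, 130, 131, 129, 129, 128, 130, 130, 130, 130, 130, 131, 129, 130, 130, 131, 131, 130, 131, 129, 131, 131, 131, 133, 135, 70, 61, 64, 81, 89, 91, 89, 88, 90, 89, 88, 83, 96, 201, 226, 204, 197, 197, 198, 197, 198, 198, 199, 198, 199, 198, 198, 198, 198, 198, 198, 198, 198, 197, 198, 198, 197, 198, 200, 202, 124, 97, 124, 120, 117, 117, 117, 116, 118, 118, 117, 117, 118, 117, 118,
[... 465 characters left out ...]
, 116, 116, 117, 117, 118, 118, 117, 117, 118, 117, 117, 117]
280 [128, 127, 128, 128, 127, 127, 128, 129, 129, 129, 129, 129, 128, 128, 128, 129, 130, 129, 130, 128, 129, 130, 129, 130, 130, 129, 130, 130, 131, 131, 130, 131, 130, 130, 131, 131, 133, 134, 70, 62, 64, 86, 89, 88, 88, 89, 88, 89, 88, 84, 89, 176, 204, 201, 199, 199, 199, 199, 199, 199, 199, 200, 199, 199, 199, 199, 199, 199, 200, 199, 199, 199, 199, 199, 200, 200, 203, 204, 126, 94, 114, 117, 117, 117, 117, 118, 116, 117, 118, 117, 117, 117, 117, 118, 117, 117, 117, 117, 117, 118]
[[255.2055 139.5785]
 [255.0576 137.7433]
 [306.0049 139.4431]
 [204.4404 139.7277]
 [255.1205 167.5581]
 [299.8764 148.8914]
 [210.2709 149.1368]]
```

```bash
python3 - <<'E'
from h import *
f=load('w7');g=f['frame'].astype(int).sum(2)//3
for r in (136,146,160,175,185):print(r,'L',g[r,190:222].tolist(),'R',g[r,288:320].tolist())
q=[.6256,.1227,.2773,.43]
for x in(-36,-27,-20):print(x,proj(f,model(q,[('h',[x,35,0]),('h',[x,-35,0])])).tolist())
h=np.load('hand.npz');k,d,_,_=K(f)
print(cv2.projectPoints(np.array([[38,25,8.5],[38,-25,8.5],[38,25,3.5],[38,-25,3.5],[20,25,3.5],[20,-25,3.5]])/1e3@h['Rct'].T+h['tct'],np.zeros(3),np.zeros(3),k,d)[0].reshape(-1,2))
E
```

```text
136 L [119, 120, 120, 121, 122, 118, 113, 102, 127, 183, 197, 193, 193, 193, 94, 83, 89, 89, 89, 90, 88, 88, 89, 90, 88, 91, 90, 90, 90, 90, 90, 89] R [87, 87, 87, 87, 88, 87, 87, 86, 87, 88, 88, 87, 87, 87, 86, 85, 85, 132, 201, 195, 193, 194, 189, 105, 109, 116, 120, 121, 120, 120, 120, 120]
146 L [122, 121, 121, 118, 111, 91, 101, 107, 120, 180, 192, 194, 189, 187, 190, 195, 198, 194, 152, 122, 135, 179, 199, 198, 194, 193, 194, 194, 191, 190, 192, 193] R [192, 193, 194, 193, 193, 194, 196, 199, 193, 151, 103, 101, 108, 136, 178, 195, 194, 194, 194, 192, 194, 187, 161, 111, 104, 98, 106, 115, 122, 123, 122, 123]
160 L [130, 120, 92, 91, 89, 85, 100, 106, 107, 125, 182, 200, 216, 212, 212, 214, 219, 218, 215, 212, 213, 215, 221, 219, 216, 215, 217, 218, 216, 216, 217, 213] R [192, 194, 193, 193, 193, 193, 196, 194, 193, 193, 192, 192, 194, 194, 193, 191, 192, 194, 192, 192, 192, 190, 114, 104, 105, 89, 93, 101, 98, 103, 134, 134]
175 L [96, 90, 92, 93, 93, 90, 90, 122, 124, 130, 163, 213, 221, 214, 211, 214, 217, 163, 107, 113, 117, 118, 117, 117, 117, 118, 116, 117, 117, 117, 117,
[... 171 characters left out ...]
 [93, 90, 94, 94, 92, 92, 92, 105, 124, 124, 141, 216, 220, 216, 210, 212, 217, 221, 122, 109, 115, 117, 115, 117, 118, 118, 117, 118, 117, 117, 116, 119] R [117, 117, 117, 118, 117, 115, 111, 115, 172, 194, 193, 193, 193, 191, 190, 190, 193, 190, 193, 210, 203, 132, 118, 116, 91, 93, 100, 101, 101, 98, 95, 105]
-36 [[311.424285132054, 140.83287574736102], [198.7348108354511, 141.14770199042667]]
-27 [[310.8093843272117, 155.2170955278913], [199.35546865504693, 155.5174746117078]]
-20 [[310.3394852609547, 166.18886753670319], [199.82965363951183, 166.47837740747934]]
[[296.5819 165.4172]
 [208.7795 165.4005]
 [297.7572 167.1129]
 [207.6722 167.0959]
 [296.6234 198.2291]
 [208.7296 198.2148]]
```

>>> servo_tool --deltas '[[[0,1.5,4,0,0,0,0],[0,1.5,8,0,0,0,0],[0,1.5,12,0,0,0,0],[2,1.5,12,0,0,0,0],[4,1.5,12,0,0,0,0],[6,1.5,12,0,0,0,0],[7,1.5,12,0,0,0,0],[8,1.5,12,0,0,0,0],[8,1.5,12,0,0,0,0],[8,1.5,12,0,0,0,0],[8,1.5,12,0,0,0,0],[8,1.5,12,0,0,0,0]]]'

```text
t: 9.93
ee_pos: [0.6107, 0.1188, 0.1064]
tcp_rot: [0.21, -0.133, 0.968, 0.029]
wrist_force: [0.2, -0.4, -1.5]
width: 0.0096
finger_force: 30.0
```

```bash
cat > st.py <<'E'
from h import *
p,R=tool();o=monitor.observe();print('F',R.T@o['wrist_force'],'T',R.T@o['wrist_torque'])
a=np.radians(24.5);y=.2773
B=np.c_[[np.cos(a)*np.cos(y),np.cos(a)*np.sin(y),np.sin(a)],[-np.sin(y),np.cos(y),0],[-np.sin(a)*np.cos(y),-np.sin(a)*np.sin(y),np.cos(a)]]
print('TCP rel seat (u,v,n mm)',B.T@(p-[.6136,.1194,.0893])*1000,'tilt',np.degrees(np.arctan2(-R[2,0],-R[2,2])))
g=vision.grab_frame('wrist')['frame'].astype(int).sum(2)//3
for c in(225,270):print(g[125:190,c].tolist())
E
python3 st.py
```

```text
F [ 0.5164 -0.4438  1.3718] T [-0.0766  0.2408  0.0269]
TCP rel seat (u,v,n mm) [ 4.3616  0.257  16.7583] tilt 24.513930340748512
[132, 132, 131, 132, 132, 132, 132, 132, 133, 133, 133, 133, 132, 135, 133, 134, 133, 133, 133, 134, 120, 69, 63, 66, 66, 69, 90, 92, 90, 91, 91, 91, 90, 88, 86, 113, 206, 202, 199, 199, 198, 201, 203, 126, 99, 128, 139, 119, 118, 119, 119, 120, 120, 120, 120, 120, 119, 120, 119, 121, 120, 118, 120, 140, 140]
[133, 134, 132, 132, 133, 132, 134, 133, 133, 134, 133, 134, 133, 134, 133, 134, 133, 135, 135, 135, 104, 67, 65, 67, 66, 75, 91, 92, 90, 92, 89, 92, 91, 88, 87, 126, 203, 199, 197, 196, 197, 200, 201, 127, 94, 116, 120, 120, 120, 119, 119, 120, 119, 119, 120, 120, 119, 120, 120, 120, 119, 120, 119, 120, 120]
```

>>> servo_tool --deltas '[[[1,0,0,0,0,0,0],[2,0,0,0,0,0,0],[3,0,0,0,0,0,0],[3.5,0,0,0,0,0,0],[3.5,0,0,0,0,0,0],[3.5,0,0,0,0,0,0]]]'

```text
t: 10.48
ee_pos: [0.6074, 0.118, 0.1048]
tcp_rot: [0.21, -0.133, 0.968, 0.029]
wrist_force: [-0.2, -1.1, -1.4]
width: 0.0099
finger_force: 30.0
```

```bash
python3 st.py
```

```text
F [ 1.0325 -0.977   1.0668] T [-0.0623  0.2233  0.0247]
TCP rel seat (u,v,n mm) [ 0.6788  0.3168 16.696 ] tilt 24.50250297711872
[134, 134, 133, 134, 133, 133, 134, 133, 132, 133, 133, 133, 133, 134, 135, 133, 134, 135, 134, 134, 135, 134, 134, 133, 135, 135, 120, 68, 63, 67, 66, 68, 79, 92, 108, 107, 106, 108, 107, 108, 106, 109, 147, 122, 101, 128, 140, 142, 140, 123, 119, 120, 121, 120, 121, 120, 122, 120, 120, 120, 119, 121, 140, 141, 141]
[133, 134, 134, 134, 133, 135, 133, 133, 133, 133, 133, 134, 133, 135, 134, 134, 135, 135, 135, 134, 135, 134, 134, 134, 135, 136, 120, 67, 64, 68, 67, 69, 86, 91, 90, 91, 89, 90, 90, 91, 89, 90, 143, 122, 99, 118, 120, 122, 120, 121, 121, 120, 120, 120, 120, 119, 121, 120, 119, 121, 122, 121, 120, 120, 120]
```

>>> servo_tool --deltas '[[[0.5,0,0,0,0,0,0],[1,0,0,0,0,0,0],[1,0,0,0,0,0,0],[1,0,0,0,0,0,0]]]'

```text
t: 10.87
ee_pos: [0.6069, 0.1178, 0.1047]
tcp_rot: [0.211, -0.133, 0.968, 0.029]
wrist_force: [1.1, 1.0, -0.4]
width: 0.0099
finger_force: 30.0
```

>>> servo_tool --deltas '[[[0.5,0,0,0,0,0,0],[1,0,0,0,0,0,0],[1,0,0,0,0,0,0],[1,0,0,0,0,0,0]]]'

```text
t: 11.2
ee_pos: [0.6067, 0.1176, 0.1049]
tcp_rot: [0.211, -0.133, 0.968, 0.029]
wrist_force: [5.0, 2.7, -0.8]
width: 0.0099
finger_force: 30.0
```

```bash
python3 st.py
```

```text
F [-4.7072  1.1997  3.0653] T [-0.2537 -0.8017 -0.0105]
TCP rel seat (u,v,n mm) [-0.0106  0.1364 17.1256] tilt 24.64814463427467
[135, 133, 134, 133, 134, 134, 134, 133, 133, 133, 133, 133, 134, 133, 135, 135, 135, 134, 133, 134, 134, 134, 134, 134, 134, 134, 132, 116, 114, 142, 75, 63, 67, 82, 100, 109, 108, 107, 106, 107, 108, 110, 103, 76, 101, 126, 124, 122, 121, 123, 120, 121, 121, 121, 120, 120, 120, 120, 120, 121, 120, 121, 139, 141, 140]
[133, 134, 133, 134, 134, 133, 133, 133, 133, 132, 133, 132, 133, 134, 135, 134, 134, 135, 135, 135, 134, 134, 136, 135, 133, 136, 134, 105, 134, 97, 65, 65, 68, 87, 91, 91, 91, 89, 90, 91, 92, 90, 87, 112, 100, 117, 122, 121, 119, 120, 121, 120, 120, 120, 121, 119, 120, 120, 121, 121, 122, 120, 120, 120, 121]
```

>>> servo_tool --deltas '[[[-0.8,0,1,0,0,0,0],[-0.8,0,2,0,0,0,0],[-0.8,0,3,0,0,0,0],[-0.8,0,4,0,0,0,0],[-0.8,0,4,0,0,0,0],[-0.8,0,4,0,0,0,0]]]'

```text
t: 11.75
ee_pos: [0.6085, 0.118, 0.101]
tcp_rot: [0.211, -0.133, 0.968, 0.029]
wrist_force: [4.5, -0.0, 0.2]
width: 0.0095
finger_force: 30.0
```

>>> servo_tool --deltas '[[[0,0,0.5,0,0,0,0],[0,0,1,0,0,0,0],[0,0,1.5,0,0,0,0],[0,0,2,0,0,0,0],[0,0,2,0,0,0,0]]]'

```text
t: 12.17
ee_pos: [0.6093, 0.1182, 0.0992]
tcp_rot: [0.211, -0.133, 0.968, 0.029]
wrist_force: [3.7, 0.2, 4.0]
width: 0.0097
finger_force: 30.0
```

```bash
python3 st.py|head -2
```

```text
F [-4.9863 -0.774  -2.1544] T [ 0.1844 -0.6236 -0.0702]
TCP rel seat (u,v,n mm) [ 0.0149  0.0775 10.8577] tilt 24.553723994103173
```

>>> servo_tool --deltas '[[[0,0,0.5,0,0,0,0],[0,0,1,0,0,0,0],[0,0,1,0,0,0,0],[0,0,1,0,0,0,0]]]'

```text
t: 12.55
ee_pos: [0.6096, 0.1184, 0.0982]
tcp_rot: [0.211, -0.133, 0.968, 0.029]
wrist_force: [3.7, 0.8, 4.0]
width: 0.0093
finger_force: 30.0
```

```bash
python3 st.py|head -2
```

```text
F [-5.0396 -0.2561 -2.0646] T [ 0.1818 -0.7458 -0.111 ]
TCP rel seat (u,v,n mm) [-0.0327  0.1786  9.8275] tilt 24.55149856931178
```

>>> servo_tool --deltas '[[[0,0,0.5,0,0,0,0],[0,0,1,0,0,0,0],[0,0,1,0,0,0,0],[0,0,1,0,0,0,0]]]'

```text
t: 12.93
ee_pos: [0.61, 0.1185, 0.0976]
tcp_rot: [0.21, -0.133, 0.968, 0.029]
wrist_force: [1.6, -1.5, 7.0]
width: 0.0098
finger_force: 30.0
```

```bash
python3 st.py|head -2
```

```text
F [-3.9393 -1.8513 -5.9242] T [ 0.1915 -0.4722 -0.0959]
TCP rel seat (u,v,n mm) [0.0472 0.1692 9.1364] tilt 24.533072065113473
```

>>> servo_tool --deltas '[[[0,0,0.5,0,0,0,0],[0,0,1,0,0,0,0],[0,0,1,0,0,0,0],[0,0,1,0,0,0,0]]]'

```text
t: 13.32
ee_pos: [0.6104, 0.1186, 0.0972]
tcp_rot: [0.21, -0.133, 0.968, 0.029]
wrist_force: [-0.5, -1.1, 12.0]
width: 0.0097
finger_force: 30.0
```

```bash
cat > avg.py <<'E'
from h import *
Fs=[];Ts=[]
for i in range(6):
    vision.grab_frame('wrist');o=monitor.observe();p,R=tool(o);Fs.append(R.T@o['wrist_force']);Ts.append(R.T@o['wrist_torque'])
a=np.radians(24.5);y=.2773
B=np.c_[[np.cos(a)*np.cos(y),np.cos(a)*np.sin(y),np.sin(a)],[-np.sin(y),np.cos(y),0],[-np.sin(a)*np.cos(y),-np.sin(a)*np.sin(y),np.cos(a)]]
print('F',np.mean(Fs,0),'T',np.mean(Ts,0),'uvn',B.T@(p-[.6136,.1194,.0893])*1000,'tilt',np.degrees(np.arctan2(-R[2,0],-R[2,2])))
E
python3 avg.py
```

```text
F [ -3.3775  -1.0614 -10.7399] T [ 0.1265 -0.1912 -0.0236] uvn [0.2385 0.1503 8.5384] tilt 24.531556762179136
```

>>> servo_tool --deltas '[[[0,0,0.5,0,0,0,0],[0,0,1,0,0,0,0],[0,0,1,0,0,0,0],[0,0,1,0,0,0,0]]]'

```text
t: 13.95
ee_pos: [0.6104, 0.1187, 0.0971]
tcp_rot: [0.21, -0.134, 0.968, 0.029]
wrist_force: [-9.4, -5.0, 21.2]
width: 0.0097
finger_force: 30.0
```

```bash
python3 avg.py
```

```text
F [  1.1799  -1.2813 -23.7572] T [ 0.0819  0.6557 -0.0061] uvn [0.3101 0.1076 8.4671] tilt 24.476415834068522
```

>>> servo_tool --deltas '[[[0,0,-0.7,0,0,0,0],[0.7,0,-1.4,0,0,0,0],[1.4,0,-1.4,0,0,0,0],[1.4,0,-1.4,0,0,0,0],[1.4,0,-1.4,0,0,0,0]]]'

```text
t: 14.67
ee_pos: [0.6101, 0.1185, 0.0974]
tcp_rot: [0.212, -0.133, 0.968, 0.029]
wrist_force: [5.8, 1.1, 6.8]
width: 0.0098
finger_force: 30.0
```

```bash
python3 avg.py
```

```text
F [-8.1706 -0.0026 -3.638 ] T [-0.108  -1.2727 -0.0736] uvn [0.0424 0.1517 8.8326] tilt 24.71004309197631
```

>>> servo_tool --deltas '[[[0,0,0.4,0,0,0,0],[-0.3,0,0.8,0,0,0,0],[-0.3,0,0.8,0,0,0,0],[-0.3,0,0.8,0,0,0,0],[-0.3,0,0.8,0,0,0,0]]]'

```text
t: 15.38
ee_pos: [0.6103, 0.1186, 0.0971]
tcp_rot: [0.211, -0.133, 0.968, 0.029]
wrist_force: [-0.6, -0.9, 11.4]
width: 0.0096
finger_force: 30.0
```

```bash
python3 avg.py; python3 - <<'E'
from h import *
f=grab('wrist','w9');s=grab('scene','s9')
im=np.zeros((600,800,3),np.uint8)
im[:,:400]=cv2.resize(f['frame'][120:310,190:317,::-1],(400,600),interpolation=cv2.INTER_CUBIC)
im[:600,400:]=cv2.resize(s['frame'][155:260,240:310,::-1],(400,600),interpolation=cv2.INTER_CUBIC)
cv2.imwrite('pics/m9.png',im)
E
```

```text
F [ -5.3022  -0.2894 -10.8102] T [-0.0915 -0.5295 -0.0521] uvn [0.2043 0.1254 8.5163] tilt 24.646829614250894
```

View pics/m9.png

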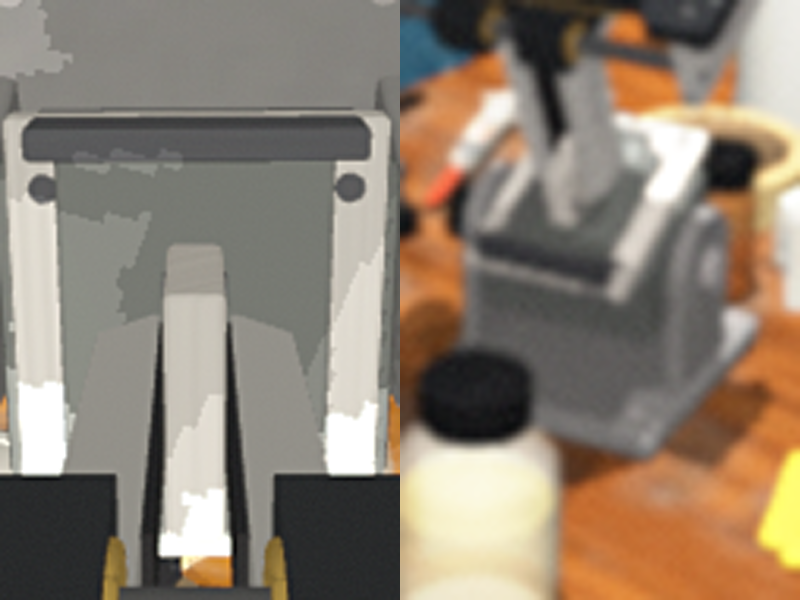

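The picture shows the slide lying between the ledge and the face screws, with its lower edge at the ledge (row 160) and its sides parallel to the face edges. The rib is still held. I'll check flushness with small rocking turns and the measured moment.

>>> servo_tool --deltas '[[[0,0,0,0,0.3,0,0],[0,0,0,0,0.6,0,0],[0,0,0,0,0.6,0,0],[0,0,0,0,0.6,0,0]]]'

```text
t: 16.12
ee_pos: [0.6103, 0.1186, 0.0971]
tcp_rot: [0.206, -0.133, 0.969, 0.028]
wrist_force: [-2.4, -0.6, 12.7]
width: 0.0099
finger_force: 30.0
```

```bash
python3 avg.py
```

```text
F [ -3.3368  -0.6297 -11.8819] T [-0.1186 -0.7863 -0.0432] uvn [0.1243 0.1175 8.5012] tilt 24.05623198398796
```

>>> servo_tool --deltas '[[[0,0,0,0,0.3,0,0],[0,0,0,0,0.6,0,0],[0,0,0,0,0.6,0,0],[0,0,0,0,0.6,0,0]]]'

```text
t: 16.75
ee_pos: [0.61, 0.1185, 0.0969]
tcp_rot: [0.201, -0.133, 0.97, 0.027]
wrist_force: [-1.6, -1.1, 12.8]
width: 0.0103
finger_force: 30.0
```

```bash
python3 avg.py
```

```text
F [ -2.6521  -0.7975 -11.8642] T [-0.0579 -0.6696 -0.062 ] uvn [-0.1826  0.1433  8.3982] tilt 23.417862780982478
```

>>> servo_tool --deltas '[[[0,0,0,0,-0.3,0,0],[0,0,0,0,-0.3,0,0],[0,0,0,0,-0.3,0,0]]]'

```text
t: 17.3
ee_pos: [0.6101, 0.1185, 0.0969]
tcp_rot: [0.204, -0.133, 0.97, 0.028]
wrist_force: [-0.3, -0.2, 11.5]
width: 0.0095
finger_force: 30.0
```

```bash
cat >> avg.py <<'E'
dF=np.mean(Fs,0)-[.6,-.5,1.2];dT=np.mean(Ts,0)-[-.07,.235,.025]
for L in(.165,.185): print('cop x mm',-(dT[1]-L*dF[0])/dF[2]*1e3,'cop y', (dT[0]+L*dF[1])/dF[2]*1e3)
E
python3 avg.py
```

```text
F [ -3.8295  -0.6638 -11.2192] T [-0.0593 -0.5292 -0.0337] uvn [-0.1098  0.1244  8.413 ] tilt 23.717486683742994
cop x mm -2.6871134571844464 cop y 1.3125918532242258
cop x mm 4.446186832362952 cop y 1.576376976927158
```

>>> servo_tool --deltas '[[[0,0,0,0,-0.3,0,0],[0,0,0,0,-0.3,0,0],[0,0,0,0,-0.3,0,0]]]'

```text
t: 17.85
ee_pos: [0.6101, 0.1185, 0.097]
tcp_rot: [0.206, -0.133, 0.969, 0.028]
wrist_force: [-0.4, -0.6, 11.1]
width: 0.0098
finger_force: 30.0
```

```bash
python3 avg.py
```

```text
F [ -4.6726  -0.6163 -11.7895] T [-0.0203 -0.3981 -0.0371] uvn [-0.0158  0.1424  8.4659] tilt 24.01720989916368
cop x mm 18.236808759630478 cop y -2.3499657356066725
cop x mm 26.355147365258382 cop y -2.170859143346766
```

>>> servo_tool --deltas '[[[0,0,0,0,0.2,0,0],[0,0,0,0,0.2,0,0],[0,0,0,0,0.2,0,0],[0,0,0,0,0.2,0,0]]]'

```text
t: 18.48
ee_pos: [0.6101, 0.1185, 0.0969]
tcp_rot: [0.204, -0.133, 0.969, 0.028]
wrist_force: [-1.0, -0.8, 11.6]
width: 0.0102
finger_force: 30.0
```

```bash
python3 avg.py
```

```text
F [ -4.214   -0.5992 -11.272 ] T [-0.054  -0.4921 -0.0422] uvn [-0.104   0.1478  8.4105] tilt 23.81624049895032
cop x mm 5.388217686871813 cop y 0.02657802317043326
cop x mm 13.107941599100286 cop y 0.18561385910283432
```

The pressure sits near the slide's centre, with about 12 N pressing it down and a light push against the ledge. The slide is still gripped, so I'm handing in.

```bash
python3 -c "
from bench import manip
print(manip.sign_off())"
```

```text
the job is handed in; nothing more can be done
None
```

I handed the job in at about 19 s: the slide's code was held about 1.5 s above the reader window, and the slide is now pressed against the ledge at about 12 N, still gripped by its rib. Flushness and the ring being fully home are judged from the forces and one picture, not measured directly. The other things were not touched as far as I could tell, and no verdict came back.

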